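Find the hidden drawer release of the sample reader by touch

TASK

The sample drawer of the blue reader is shut, and its release plate lies hidden in a notch somewhere along the grey lip on the reader's front top edge. Touch the lip at its left end (the robot's left), run a fingertip along it to the right until you find the notch, then press the plate inside it fully down so that the drawer pops out, and draw the hand clear. Grasp nothing, do not touch the drawer itself, and leave the things standing around where they are.

Things in the scene. Friction and masses are not known exactly. Their poses are not given: they have to be found in the camera images.
- reader: blue bench sample reader, a fixed box 240 (x, depth) x 360 (y, width) x 110 mm high; origin under its centre, on the work surface; its front faces its own -x, to the robot, its y to the robot's left. A grey lip runs along its front top edge, with a flat blue deck behind. At the back of the deck a white panel 30 mm high begins 155 mm behind the lip's middle line
- lip_left (a point): left end (as the robot sees it) of the grey lip, on the middle of its top face. The lip is a straight level bar 348 mm long, 30 mm wide, its top 130 mm above the work surface, 20 mm above the deck; its middle line lies at x = -100 mm in the reader's frame, 20 mm behind the front face, from y = +174 to -174 mm
- lip_right (a point): right end of the lip, likewise. The notch is a gap 40 mm long cut right across the lip, open at front and back, same grey, place not reported: its centre is 92, 132, 172, 212, 252 or 292 mm from the lip's left end. Elsewhere the lip is solid and level. In the notch, 8 mm below the lip's top, lies the release plate, 30 x 37 mm
- lip_end: the outermost 36 mm of the lip at its left end: 30 x 36 x 20 mm, origin at the centre of its underside (20 mm below the lip's top)
- lip_next: the next 36 mm of the lip to the right of lip_end, same size and origin; always solid
- latch (a joint): how far the release plate in the notch is pressed down, in m: 0 at rest, 0.008 fully down. It resists with about 4 to 6 N all the way, and stays where it is left. The drawer comes out five times as far as the plate goes down
- drawer: the sample drawer in the reader's front face, white front 240 mm wide and 60 mm high, 32 to 92 mm above the work surface; origin at the middle of the lower edge of the front panel's back face, at x = -121 mm in the reader's frame when shut; it comes out 40 mm along the reader's -x, below the lip
- tin: small aluminium tin, 52 mm across, 35 mm high, loose on the reader's deck behind the lip; origin under its centre
- beaker: glass beaker, 68 mm across, 90 mm high; loose; origin under its centre
- bottle: white plastic bottle, 64 mm across, 150 mm high; loose; origin under its centre
- mortar: white ceramic bowl, 100 mm across, 60 mm high; loose; origin under its centre
- spatula: lab spatula 180 mm long, lying flat; loose; its x runs along it
- jar: amber jar with a black cap, 60 mm across, 70 mm high; loose; origin under its centre
- dish: shallow white dish, 90 mm across, 15 mm high; loose; origin under its centre

How it is judged:
By the outcome, as a careful person would: the job done as asked, in the order asked, and still so for the second after the job is handed in, with the robot touching nothing.
It also fails if it takes over 67 s, if anything falls off the work surface, if the arm or the gripper's body presses on something with over 40 N, if the wrist force passes 120 N, or if a joint passes its speed limit or range.

ROBOT

A 6-joint arm with a two-finger parallel gripper is mounted at the origin on the work surface. World frame = base frame: x ahead of the robot, y to its left, z up, the work surface at z = 0. Lengths are in m, angles in rad, forces in N, time in s.
With the tool pointing down it reaches from about 0.4 to 0.825 m from the base axis. Payload 7 kg.
Tool frame: the origin (TCP) lies on the mounting face of the last link; the fingertips stand 178 mm ahead of it and the grasp point (between the pads) lies 159 mm ahead of it; z points along the fingers, y is the direction in which the jaws open and shut (so a half turn about z gives the same grasp; the last joint's range is limited). The gripper opens to 88 mm and grips with 3 to 60 N. Pads are 19 mm wide; open, the fingers measure 130 mm over their backs; the gripper's body (78 mm by 193 mm) begins 47 mm behind the grasp point.
Start: joints at [0.288, 0.359, 0.012, 0, -1.224, -0.288], TCP at [0.675, -0, 0.405] pointing down, gripper open.
Joint ranges: [-3.07, 3.07], [-1.43, 2.12], [-1.02, 1.25], [-3.03, 1.67], [-3.05, -0], [-3.03, 3.03]. Speed limits (rad/s): [2.39, 2.39, 3.01, 3.14, 3.14, 3.14].

INTERFACE

Orientations are given as [roll, pitch, yaw] about the fixed x, y, z axes, in that order (R = Rz(yaw) Ry(pitch) Rx(roll)).
In Python, from station import * gives the robot as it stands.
- The arm moves only by the tool arm_command, never from a script. Its argument "targets" is a list of rows, each a list of 3 entries, a list of its own where there are three numbers: the turn, a rotation vector about the world's x, y, z in rad, then the shift along the world's x, y, z in mm, then the closure, from 0 (fully open) to 1 (shut). In form: [[[wx, wy, wz], [tx, ty, tz], fingers], ...]. A call has 1 to 8 rows; each row shifts and turns the commanded pose from where the row before left it; what a row does not reach is not made up. A row lasts 1/10 s, in which the tool goes at most 50 mm and 8.59 degrees, less where a joint would pass 70% of its speed; a pose out of reach is approached as far as the arm can. A call with a gripper value outside its range is refused whole. The fingers move at their own pace and stop on an object; "squeeze" is the grip in N (left out, the last holds). Time passes only in rows, so rows that do not move let the fingers close. It gives the time, the measured TCP pose, the force and the opening at its end, in the units of the state.
- get_state(): the state, without advancing time (a new reading comes with each control period).
- grab_frame(name): name is "scene" or "side" or "wrist"; returns (picture, depth): 420x560x3 uint8, red, green, blue; 420x560 float32, m along the optical axis (not along the pixel's ray), 0 where there is no reading.
- camera_params(name): a dict with "mtx" (3x3 intrinsics, pixels), "eye" and "orientation" of the camera in the world. Camera axes: x right, y down, z forward; pixel columns grow to the right and rows downward; lengths in m; the calibration is good to about 2 mm. A picture is of the moment at which its call begins: read the wrist's pose just before it. camera_params takes no time and is no camera call; for the wrist camera it gives the pose at the moment of the call.
- job_done(): hands the job in, once; it reports no verdict.
The state is a dict: "t": time; "q": joint angles; "qd": joint speeds; "joint_efforts": joint torques, N m; "eef_pos": TCP position; "ee_rot": TCP orientation; "force": force on the tool from outside, world axes, zero at the start; "moment": the same for the moment, N m; "width": finger opening in m.
Only numpy, scipy, OpenCV 4.12 (cv2) and the standard library are available. Lean on these libraries where they do the work, as an engineer would, in place of code of your own. Each camera call takes 0.05 s, during which the arm holds its last target.

## Working session

There is one attempt and no reset: what is moved stays moved. The work goes in short steps, Python scripts to look and compute and a tool call to move; the robot and the scene stay as the last step left them, time stands still between calls to the robot, and variables do not carry over. Pictures are saved under pics/ and viewed, and the job is handed in when it is done.

Besides the shell and the picture viewer there is one more tool, called after "Request:" as name([rows], argument=value, ...), one row to a line, values as JSON. arm_command: Moves the arm, as the interface text tells. Its arguments: {"type":"object","properties":{"targets":{"type":"array"},"squeeze":{"type":"number"}},"required":["targets"]}

```bash
mkdir -p pics; ls; python3 - <<'E'
from station import *
import cv2,numpy as np
s=get_state();print(s)
for n in ["scene","side","wrist"]:
    c=camera_params(n);print(n,c)
    p,d=grab_frame(n);cv2.imwrite(f"pics/{n}0.png",p[:,:,::-1]);np.savez(f"{n}0.npz",p=p,d=d,mtx=c["mtx"],eye=c["eye"],o=c["orientation"])
E
```

```text
pics
{'t': 0.0, 'q': array([ 2.88118847e-01,  3.59384659e-01,  1.10294801e-02, -3.38263929e-04,
       -1.22410779e+00, -2.88065916e-01]), 'qd': array([-0.00157987, -0.00016438, -0.00012433,  0.00029947, -0.00176335,
        0.00011869]), 'joint_efforts': array([-8.00930356e-04, -5.82726967e+01,  2.93058443e+01,  6.99745238e+00,
        6.93249181e-03, -2.06530804e-04]), 'eef_pos': array([6.74793636e-01, 5.87789404e-06, 4.03713236e-01]), 'ee_rot': array([ 3.13990434e+00, -1.68650912e-04, -1.57085846e+00]), 'force': array([-0.63376835,  0.65480813, -0.21039196]), 'moment': array([-0.01506179, -0.01873478,  0.0011457 ]), 'width': 0.08738796563875918}
scene {'mtx': array([[384.36347588,   0.        , 284.6021149 ],
       [  0.        , 384.36347588, 207.53903264],
       [  0.        ,   0.        ,   1.        ]]), 'eye': array([ 1.2603163 , -0.10511985,  0.64439832]), 'orientation': array([-2.17960782,  0.01872251,  1.40972247])}
side {'mtx': array([[545.26439995,   0.        , 275.57378053],
       [  0.        , 545.26439995, 206.55407061],
       [  0.        ,   0.        ,   1.        ]]), 'eye': array([-0.04317693, -0.74045685,  1.22688532]), 'orientation': array([-2.44818485,  0.00597666, -0.65588989])}
wrist {'mtx': array([[289.64045634,   0.        , 281.04589148],
       [  0.        , 289.64045634, 207.47215954],
       [  0.        ,   0.        ,   1.        ]]), 'eye': array([ 0.67569834, -0.07189393,  0.38500379]), 'orientation': array([ 2.86663758e+00, -1.80307777e-03,  3.14059103e+00])}
```

View pics/scene0.png

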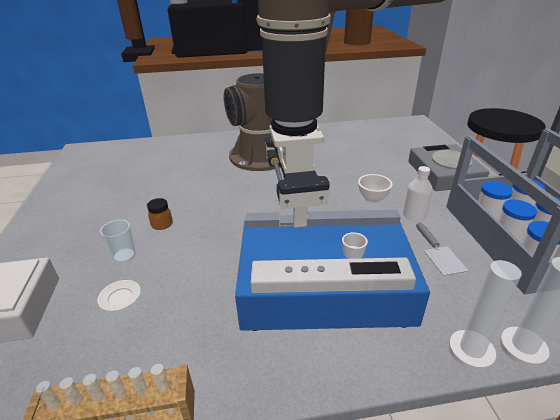

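View pics/side0.png

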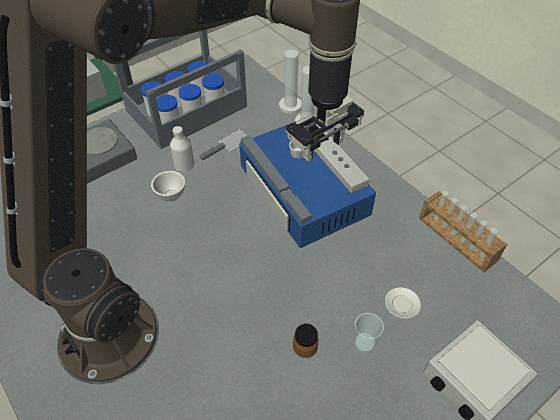

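View pics/wrist0.png

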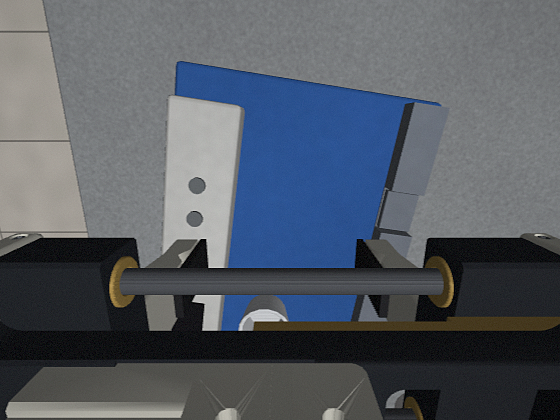

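The scene view shows the lip on the far side of the reader, around (245-400, 218). In the side view it runs from (245,140) to (310,220), with a mark near (285,188). The wrist view shows the lip's right end at (425,105) and a step at rows 190-232. Next I'll fit the lip from depth.

```bash
cat > h.py <<'E'
import numpy as np,cv2
from scipy.spatial.transform import Rotation as Ro
def cloud(f):
    z=np.load(f);d=z["d"];m=z["mtx"];v,u=np.mgrid[:420,:560]
    P=np.stack([(u-m[0,2])/m[0,0]*d,(v-m[1,2])/m[1,1]*d,d],-1)
    W=P@Ro.from_euler('xyz',z["o"]).as_matrix().T+z["eye"]
    W[d<=0]=np.nan
    return z["p"],W
E
python3 - <<'E'
from h import *
for n in ["scene","side","wrist"]:
    p,W=cloud(n+"0.npz")
    P=p.astype(int)
    grey=(P.max(-1)-P.min(-1)<30)&(P.max(-1)<200)&(P.max(-1)>90)
    m=grey&(W[...,2]>.122)&(W[...,2]<.138)&(W[...,0]>.4)&(W[...,0]<.8)&(abs(W[...,1])<.35)
    m=cv2.morphologyEx(m.astype(np.uint8),cv2.MORPH_OPEN,np.ones((3,3)))>0
    k,l,st,ce=cv2.connectedComponentsWithStats(m.astype(np.uint8))
    for i in range(1,k):
        if st[i,4]<60: continue
        Q=W[l==i]; r=cv2.minAreaRect(Q[:,:2].astype(np.float32)*1000)
        print(n,st[i],np.round(Q.mean(0),4),r, np.round(cv2.boxPoints(r)).tolist())
E
```

```text
scene [307 210  93  13 993] [0.5897 0.1493 0.1298] ((586.41455078125, 151.0510711669922), (208.88999938964844, 34.04854202270508), 81.2534408569336) [[554.0, 50.0], [587.0, 45.0], [619.0, 252.0], [585.0, 257.0]]
scene [246 212  33  12 360] [ 0.5597 -0.0524  0.1298] ((556.1716918945312, -52.84527587890625), (73.60923767089844, 34.124454498291016), 81.60003662109375) [[534.0, -87.0], [568.0, -92.0], [578.0, -19.0], [545.0, -14.0]]
scene [280 215  13   8  75] [0.5613 0.0012 0.1233] ((563.9349975585938, 1.2354202270507812), (27.709388732910156, 27.557720184326172), 80.09193420410156) [[548.0, -10.0], [575.0, -15.0], [580.0, 13.0], [553.0, 17.0]]
scene [345 237  19   9 117] [0.6766 0.1261 0.131 ] ((678.6353759765625, 126.16835021972656), (37.46488952636719, 16.78702735900879), 60.52461624145508) [[662.0, 114.0], [677.0, 106.0], [695.0, 138.0], [681.0, 147.0]]
scene [343 248  21   9 104] [0.7095 0.1125 0.1295] ((707.022216796875, 113.58692932128906), (40.56443786621094, 14.847707748413086), 68.40187072753906) [[693.0, 97.0], [706.0, 92.0], [721.0, 130.0], [708.0, 135.0]]
scene [292 281  87
[... 1457 characters left out ...]
], [582.0, 23.0], [585.0, 44.0], [555.0, 49.0]]
wrist [359 295  27  26 340] [0.5866 0.1095 0.131 ] ((582.475830078125, 105.37089538574219), (26.950271606445312, 29.70148468017578), 0.06521336734294891) [[569.0, 120.0], [569.0, 91.0], [596.0, 91.0], [596.0, 120.0]]
wrist [274 301  11  10  60] [0.6774 0.1031 0.13  ] ((676.9585571289062, 103.76766204833984), (3.2215068340301514, 14.808196067810059), 49.72554397583008) [[670.0, 107.0], [682.0, 98.0], [684.0, 100.0], [672.0, 110.0]]
wrist [245 320   9  11  75] [0.7091 0.1278 0.129 ] ((709.7051391601562, 125.99656677246094), (3.4696803092956543, 19.1477108001709), 20.230947494506836) [[705.0, 134.0], [711.0, 116.0], [715.0, 118.0], [708.0, 136.0]]
```

Lip fit, in mm: left end about (601, 255), right end about (549, -90), length 349, yaw -8.6°. The cameras suggest the gap lies between y ≈ 23 and -15, which matches the 252 mm candidate. I'll confirm that by touch. The closed jaws go across the lip so that the 19 mm pad width lies along it.

Request:
arm_command([
  [[0, 0, -0.019], [-9.5, 30, 0], 1],
  [[0, 0, -0.019], [-9.5, 30, 0], 1],
  [[0, 0, -0.019], [-9.5, 30, 0], 1],
  [[0, 0, -0.019], [-9.5, 30, 0], 1],
  [[0, 0, -0.019], [-9.5, 30, 0], 1],
  [[0, 0, -0.019], [-9.5, 30, 0], 1],
  [[0, 0, -0.018], [-9.5, 31, 0], 1],
  [[0, 0, -0.018], [-9.5, 30, 0], 1],
], squeeze=5)

```text
t: 0.95
eef_pos: [0.5984, 0.2422, 0.4044]
ee_rot: [3.141, -0.0, -1.721]
force: [-0.4, -0.3, 0.7]
width: 0.0291
```

Request:
arm_command([
  [[0, 0, 0], [0, 0, -20], 1],
  [[0, 0, 0], [0, 0, -20], 1],
  [[0, 0, 0], [0, 0, -15], 1],
  [[0, 0, 0], [0, 0, -10], 1],
  [[0, 0, 0], [0, 0, 0], 1],
  [[0, 0, 0], [0, 0, 0], 1],
  [[0, 0, 0], [0, 0, 0], 1],
])

```text
t: 1.65
eef_pos: [0.5993, 0.2411, 0.3407]
ee_rot: [-3.14, 0.001, -1.721]
force: [0.1, 0.5, 0.3]
width: 0.0002
```

```bash
python3 - <<'E'
from station import *
import cv2,numpy as np
s=get_state();print(s)
for n in ["scene","side","wrist"]:
    c=camera_params(n)
    p,d=grab_frame(n);cv2.imwrite(f"pics/{n}1.png",p[:,:,::-1]);np.savez(f"{n}1.npz",p=p,d=d,mtx=c["mtx"],eye=c["eye"],o=c["orientation"])
a=cv2.resize(cv2.imread("pics/side1.png")[80:290,180:460],None,fx=2,fy=2);b=cv2.resize(cv2.imread("pics/scene1.png")[150:250,230:430],None,fx=2.8,fy=2.8)
cv2.imwrite("pics/c1.png",np.vstack([a[:300],b]))
E
```

```text
{'t': 1.65, 'q': array([ 6.83973808e-01,  3.55839885e-01, -1.43862673e-01,  2.84718643e-04,
       -1.06957768e+00, -8.34176916e-01]), 'qd': array([-0.00034384, -0.00270199, -0.00053247, -0.00336415,  0.00216386,
        0.00160902]), 'joint_efforts': array([ 2.32479925e-02, -5.54161620e+01,  2.70601666e+01,  6.47787541e+00,
       -4.05779178e-02, -1.98747080e-04]), 'eef_pos': array([0.59930832, 0.24106251, 0.34067881]), 'ee_rot': array([-3.14038906e+00,  9.55136884e-04, -1.72086224e+00]), 'force': array([0.09855788, 0.51278493, 0.3453067 ]), 'moment': array([ 0.01246997, -0.04989177,  0.04069244]), 'width': 0.00016362273804211173}
```

View pics/c1.png

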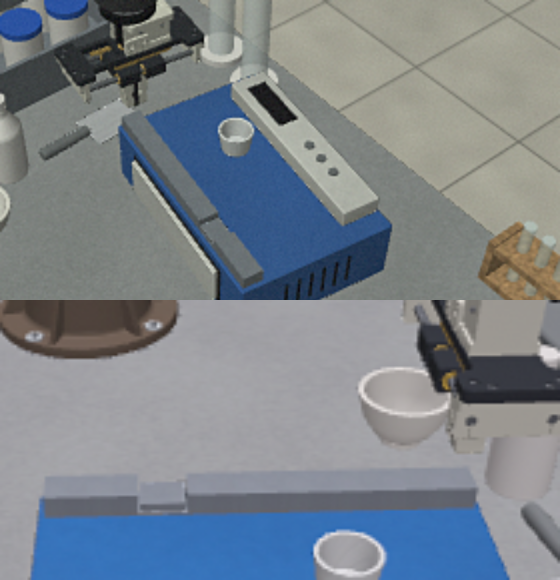

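View pics/wrist1.png

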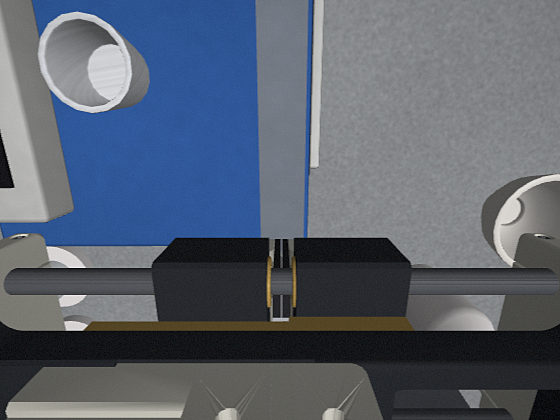

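The notch is plainly visible now: in the scene crop it spans columns 138-187 of a lip running 44-475. That puts it about 253 mm from the left end. I'll refit the unobstructed lip.

```bash
python3 - <<'E'
from h import *
for n in ["scene","side","wrist"]:
    p,W=cloud(n+"1.npz")
    P=p.astype(int)
    grey=(P.max(-1)-P.min(-1)<30)&(P.max(-1)<200)&(P.max(-1)>90)
    m=grey&(W[...,2]>.119)&(W[...,2]<.138)&(W[...,0]>.5)&(W[...,0]<.64)&(abs(W[...,1])<.35)
    m=cv2.morphologyEx(m.astype(np.uint8),cv2.MORPH_OPEN,np.ones((3,3)))>0
    Q=W[m]; r=cv2.minAreaRect(Q[:,:2].astype(np.float32)*1000)
    print(n,r,np.round(cv2.boxPoints(r)).tolist())
    lo=Q[Q[:,2]<.126]
    if len(lo): print(len(lo),np.median(lo,0),lo[:,1].min(),lo[:,1].max(), "top z",np.median(Q[Q[:,2]>.127][:,2]))
E
```

```text
scene ((576.49072265625, 82.38737487792969), (347.15380859375, 34.84107208251953), 81.36723327636719) [[533.0, -87.0], [568.0, -92.0], [620.0, 251.0], [585.0, 257.0]]
458 [0.58234718 0.02803015 0.12295233] -0.09015499848209711 0.2506058899424697 top z 0.130881134589501
side ((574.564697265625, 81.53948211669922), (350.70709228515625, 35.10596466064453), 81.8680648803711) [[532.0, -90.0], [567.0, -95.0], [617.0, 253.0], [582.0, 258.0]]
111 [0.56515144 0.01222827 0.12362257] -0.08445897516348333 0.2525962537117299 top z 0.1303746626868033
wrist ((589.5528564453125, 174.11749267578125), (146.42005920410156, 29.47745704650879), 81.49268341064453) [[564.0, 104.0], [593.0, 100.0], [615.0, 244.0], [586.0, 249.0]]
```

Request:
arm_command([
  [[0, 0, 0], [0, 0, -10], 1],
  [[0, 0, 0], [0, 0, -10], 1],
  [[0, 0, 0], [0, 0, -6], 1],
  [[0, 0, 0], [0, 0, 0], 1],
  [[0, 0, 0], [0, 0, 0], 1],
])

```text
t: 2.3
eef_pos: [0.5991, 0.241, 0.3133]
ee_rot: [3.141, -0.001, -1.721]
force: [0.3, -0.6, -0.8]
width: 0.0002
```

Request:
arm_command([
  [[0, 0, 0], [0, 0, -2], 1],
  [[0, 0, 0], [0, 0, -1], 1],
  [[0, 0, 0], [0, 0, -1], 1],
  [[0, 0, 0], [0, 0, 0], 1],
])

```text
t: 2.7
eef_pos: [0.599, 0.241, 0.3096]
ee_rot: [-3.142, 0.0, -1.721]
force: [0.5, 0.1, -0.2]
width: 0.0007
```

Request:
arm_command([
  [[0, 0, 0], [0, 0, -1], 1],
  [[0, 0, 0], [0, 0, 0], 1],
])

```text
t: 2.9
eef_pos: [0.599, 0.241, 0.3086]
ee_rot: [3.142, -0.0, -1.721]
force: [-0.6, 0.3, 0.1]
width: 0.0001
```

Request:
arm_command([
  [[0, 0, 0], [0, 0, -0.5], 1],
  [[0, 0, 0], [0, 0, 0], 1],
])

```text
t: 3.1
eef_pos: [0.599, 0.241, 0.3085]
ee_rot: [-3.141, 0.0, -1.721]
force: [-0.3, -0.6, 2.4]
width: 0.0003
```

Request:
arm_command([
  [[0, 0, 0], [0, 0, -0.5], 1],
  [[0, 0, 0], [0, 0, 0], 1],
])

```text
t: 3.3
eef_pos: [0.5989, 0.241, 0.3085]
ee_rot: [-3.141, 0.0, -1.721]
force: [-2.9, 0.2, 6.3]
width: 0.0006
```

Contact at TCP z = 0.3085, about 6 N. Now sliding to the right along the lip.

Request:
arm_command([
  [[0, 0, 0], [-0.7, -5, 0], 1],
  [[0, 0, 0], [-0.7, -5, 0], 1],
  [[0, 0, 0], [-0.7, -5, 0], 1],
  [[0, 0, 0], [-0.7, -5, 0], 1],
])

```text
t: 3.7
eef_pos: [0.5966, 0.2211, 0.3085]
ee_rot: [-3.14, 0.002, -1.72]
force: [-0.1, 3.6, 5.7]
width: 0.0005
```

Request:
arm_command([
  [[0, 0, 0], [-0.9, -6, 0], 1],
  [[0, 0, 0], [-0.9, -6, 0], 1],
  [[0, 0, 0], [-0.9, -6, 0], 1],
  [[0, 0, 0], [-0.9, -6, 0], 1],
])

```text
t: 4.1
eef_pos: [0.593, 0.197, 0.3084]
ee_rot: [-3.14, 0.002, -1.721]
force: [0.3, 5.0, 6.0]
width: 0.0006
```

Request:
arm_command([
  [[0, 0, 0], [-0.9, -6, 0], 1],
  [[0, 0, 0], [-0.9, -6, 0], 1],
  [[0, 0, 0], [-0.9, -6, 0], 1],
  [[0, 0, 0], [-0.9, -6, 0], 1],
  [[0, 0, 0], [-0.9, -6, 0], 1],
])

```text
t: 4.6
eef_pos: [0.5885, 0.167, 0.3084]
ee_rot: [-3.14, 0.002, -1.721]
force: [1.0, 3.5, 6.0]
width: 0.0005
```

Request:
arm_command([
  [[0, 0, 0], [-0.9, -6, 0], 1],
  [[0, 0, 0], [-0.9, -6, 0], 1],
  [[0, 0, 0], [-0.9, -6, 0], 1],
  [[0, 0, 0], [-0.9, -6, 0], 1],
  [[0, 0, 0], [-0.9, -6, 0], 1],
])

```text
t: 5.1
eef_pos: [0.584, 0.137, 0.3085]
ee_rot: [-3.14, 0.002, -1.721]
force: [0.7, 3.8, 5.4]
width: 0.0007
```

Request:
arm_command([
  [[0, 0, 0], [-0.9, -6, 0], 1],
  [[0, 0, 0], [-0.9, -6, 0], 1],
  [[0, 0, 0], [-0.9, -6, 0], 1],
  [[0, 0, 0], [-0.9, -6, 0], 1],
  [[0, 0, 0], [-0.9, -6, 0], 1],
])

```text
t: 5.6
eef_pos: [0.5795, 0.107, 0.3084]
ee_rot: [-3.14, 0.002, -1.721]
force: [1.0, 4.9, 6.5]
width: 0.0005
```

Request:
arm_command([
  [[0, 0, 0], [-0.9, -6, 0], 1],
  [[0, 0, 0], [-0.9, -6, 0], 1],
  [[0, 0, 0], [-0.9, -6, 0], 1],
  [[0, 0, 0], [-0.9, -6, 0], 1],
  [[0, 0, 0], [-0.9, -6, 0], 1],
])

```text
t: 6.1
eef_pos: [0.575, 0.077, 0.3084]
ee_rot: [-3.139, 0.002, -1.721]
force: [1.0, 5.5, 6.1]
width: 0.0002
```

Request:
arm_command([
  [[0, 0, 0], [-0.9, -6, 0], 1],
  [[0, 0, 0], [-0.9, -6, 0], 1],
  [[0, 0, 0], [-0.9, -6, 0], 1],
  [[0, 0, 0], [-0.9, -6, 0], 1],
  [[0, 0, 0], [-0.9, -6, 0], 1],
])

```text
t: 6.6
eef_pos: [0.5705, 0.047, 0.3084]
ee_rot: [-3.14, 0.002, -1.721]
force: [0.4, 5.2, 6.5]
width: 0.0004
```

Request:
arm_command([
  [[0, 0, 0], [-0.7, -5, 0], 1],
  [[0, 0, 0], [-0.7, -5, 0], 1],
  [[0, 0, 0], [-0.7, -5, 0], 1],
])

```text
t: 6.9
eef_pos: [0.5684, 0.032, 0.3084]
ee_rot: [-3.14, 0.001, -1.721]
force: [0.7, 4.5, 6.3]
width: 0.0002
```

Request:
arm_command([
  [[0, 0, 0], [-0.6, -4, 0], 1],
  [[0, 0, 0], [-0.6, -4, 0], 1],
])

```text
t: 7.1
eef_pos: [0.5672, 0.024, 0.3084]
ee_rot: [-3.14, 0.001, -1.721]
force: [0.3, 4.3, 5.1]
width: 0.0001
```

Still on solid lip at s ≈ 233 mm. Continuing in small steps to the edge.

Request:
arm_command([
  [[0, 0, 0], [-0.6, -4, 0], 1],
])

```text
t: 7.2
eef_pos: [0.5665, 0.02, 0.3083]
ee_rot: [-3.14, 0.001, -1.721]
force: [0.9, 4.3, 5.8]
width: 0.0003
```

Request:
arm_command([
  [[0, 0, 0], [-0.6, -4, 0], 1],
])

```text
t: 7.3
eef_pos: [0.5658, 0.0158, 0.3082]
ee_rot: [-3.14, 0.001, -1.721]
force: [0.3, 2.6, 3.1]
width: 0.0003
```

Request:
arm_command([
  [[0, 0, 0], [-0.6, -4, 0], 1],
])

```text
t: 7.4
eef_pos: [0.5644, 0.0113, 0.3073]
ee_rot: [3.14, -0.001, -1.721]
force: [-1.0, -0.1, -0.2]
width: 0.0005
```

Contact is lost at y ≈ 0.013, so this is the notch (left edge ≈ 0.023, centre ≈ 0.004). I'll move to its centre and press.

Request:
arm_command([
  [[0, 0, 0], [-0.5, -3.5, 0], 1],
  [[0, 0, 0], [-0.5, -3.5, 0], 1],
  [[0, 0, 0], [0, 0, -2], 1],
  [[0, 0, 0], [0, 0, -2], 1],
  [[0, 0, 0], [0, 0, 0], 1],
])

```text
t: 7.9
eef_pos: [0.5638, 0.005, 0.3031]
ee_rot: [3.141, -0.0, -1.721]
force: [-0.7, -0.2, 0.0]
width: 0.0007
```

Request:
arm_command([
  [[0, 0, 0], [0, 0, -1], 1],
  [[0, 0, 0], [0, 0, -1], 1],
  [[0, 0, 0], [0, 0, -1], 1],
  [[0, 0, 0], [0, 0, 0], 1],
])

```text
t: 8.3
eef_pos: [0.564, 0.005, 0.3006]
ee_rot: [3.141, -0.0, -1.721]
force: [-0.1, -0.8, -1.2]
width: 0.0005
```

Request:
arm_command([
  [[0, 0, 0], [0, 0, -1], 1],
  [[0, 0, 0], [0, 0, -1], 1],
  [[0, 0, 0], [0, 0, 0], 1],
])

```text
t: 8.6
eef_pos: [0.564, 0.005, 0.2988]
ee_rot: [-3.141, 0.0, -1.721]
force: [-0.8, 0.7, 2.3]
width: 0.0006
```

Request:
arm_command([
  [[0, 0, 0], [0, 0, -1], 1],
  [[0, 0, 0], [0, 0, -1], 1],
  [[0, 0, 0], [0, 0, 0], 1],
])

```text
t: 8.9
eef_pos: [0.564, 0.005, 0.2965]
ee_rot: [-3.142, 0.0, -1.721]
force: [0.1, 0.1, 1.6]
width: 0.0002
```

Request:
arm_command([
  [[0, 0, 0], [0, 0, -1], 1],
  [[0, 0, 0], [0, 0, -1], 1],
  [[0, 0, 0], [0, 0, 0], 1],
])

```text
t: 9.2
eef_pos: [0.564, 0.005, 0.2944]
ee_rot: [3.141, -0.0, -1.721]
force: [-0.4, 0.3, 1.4]
width: 0.0007
```

Request:
arm_command([
  [[0, 0, 0], [0, 0, -1], 1],
  [[0, 0, 0], [0, 0, -1], 1],
  [[0, 0, 0], [0, 0, 0], 1],
])

```text
t: 9.5
eef_pos: [0.564, 0.005, 0.2925]
ee_rot: [-3.142, -0.0, -1.721]
force: [-0.8, 0.7, 1.6]
width: 0.0005
```

Request:
arm_command([
  [[0, 0, 0], [0, 0, -1], 1],
  [[0, 0, 0], [0, 0, 0], 1],
])

```text
t: 9.7
eef_pos: [0.564, 0.005, 0.2923]
ee_rot: [-3.141, -0.0, -1.72]
force: [-3.0, 1.3, 10.3]
width: 0.0005
```

Request:
arm_command([
  [[0, 0, 0], [0, 0, -1], 1],
  [[0, 0, 0], [0, 0, 0], 1],
])

```text
t: 9.9
eef_pos: [0.5639, 0.005, 0.2922]
ee_rot: [-3.141, -0.0, -1.72]
force: [-7.7, 2.0, 16.7]
width: 0.0
```

The plate has bottomed out: z stops at 0.2922 and the force climbs to 17 N. Lifting straight up and clear.

Request:
arm_command([
  [[0, 0, 0], [0, 0, 3], 1],
  [[0, 0, 0], [0, 0, 5], 1],
  [[0, 0, 0], [0, 0, 10], 1],
  [[0, 0, 0], [0, 0, 20], 1],
  [[0, 0, 0], [0, 0, 25], 1],
  [[0, 0, 0], [0, 0, 25], 1],
  [[0, 0, 0], [0, 0, 20], 1],
  [[0, 0, 0], [0, 0, 0], 1],
])

```text
t: 10.7
eef_pos: [0.5647, 0.005, 0.4023]
ee_rot: [-3.136, 0.002, -1.72]
force: [-0.2, -0.3, 0.3]
width: 0.0008
```

```bash
python3 - <<'E'
from station import *
import cv2,numpy as np
s=get_state();print(s["t"],s["eef_pos"],s["force"],s["qd"])
for n in ["scene","side"]:
    c=camera_params(n)
    p,d=grab_frame(n);cv2.imwrite(f"pics/{n}2.png",p[:,:,::-1]);np.savez(f"{n}2.npz",p=p,d=d,mtx=c["mtx"],eye=c["eye"],o=c["orientation"])
a=cv2.resize(cv2.imread("pics/side2.png")[80:290,140:420],None,fx=2,fy=2);b=cv2.resize(cv2.imread("pics/scene2.png")[150:250,230:430],None,fx=2.8,fy=2.8)
cv2.imwrite("pics/c2.png",np.vstack([a[:310],b]))
from h import *
for f in ("0","2"):
    p,W=cloud(f"side{f}.npz")
    m=(W[...,2]>.085)&(W[...,2]<.1)&(W[...,0]>.45)&(W[...,0]<.58)&(W[...,1]>-.07)&(W[...,1]<.18)&(p.min(-1)>165)
    # reader -x coordinate
    a=-.149;R=np.array([[np.cos(a),-np.sin(a)],[np.sin(a),np.cos(a)]])
    L=(W[m][:,:2]-np.array([.5755,.0815]))@R
    print(f,m.sum(),"front x in reader frame (mm)",np.percentile(L[:,0]*1000-100,[2,50,98]) if m.sum() else None)
E
```

```text
10.7 [0.56473927 0.00498664 0.40234032] [-0.20472785 -0.26144555  0.34718159] [ 3.00939955e-06  2.82740775e-02 -5.29239097e-02 -1.98489933e-02
  4.39536573e-02  6.74770408e-04]
0 131 front x in reader frame (mm) [-130.74284788 -127.38893365 -122.92116583]
2 131 front x in reader frame (mm) [-170.73189489 -166.91283159 -163.06567888]
```

View pics/c2.png

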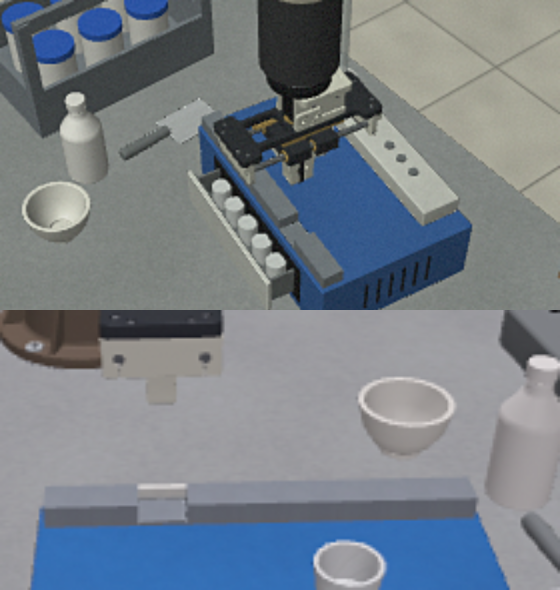

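The side view shows the drawer open with its vials visible. It moved about 40 mm (front face from -127 to -167 mm), the full travel. The scene view shows the plate down in the notch at (162,505), and the tin, mortar and bottle where they were. The hand is clear, so I'm handing in.

Request:
arm_command([
  [[0, 0, 0], [0, 0, 0], 1],
  [[0, 0, 0], [0, 0, 0], 1],
  [[0, 0, 0], [0, 0, 0], 1],
])

```text
t: 11.1
eef_pos: [0.5639, 0.0049, 0.398]
ee_rot: [3.14, -0.001, -1.721]
force: [-0.9, 0.4, 0.7]
width: 0.0004
```

```bash
python3 -c "
from station import *
print(get_state()['force']);print(job_done())"
```

```text
[-0.8680435   0.39713293  0.74189248]
the job is handed in; nothing more can be done
None
```

The release plate is pressed fully down, the drawer has popped out, and the job is handed in at about 11 s.

- **Search:** I touched the lip about 13 mm from its left end and slid the closed fingertips right at about 6 N. Contact was lost about 243 mm along, just past the notch's left edge, which fits a notch centred at 252 mm. The camera images had already suggested that position.
- **Press:** I pressed at the notch centre until the plate stopped about 8 mm down and the force rose to 17 N. On the way down the force read only about 1.5 to 2 N, below the stated 4 to 6 N. I read it only with the arm at rest between steps.
- **Last checks:** Depth readings put the drawer about 40 mm further out, its full travel. The tin, mortar and bottle looked unmoved in the last pictures. I did not measure the loose objects or check the beaker, jar and dish again, but the arm went nowhere near those three. The hand ended about 9 cm above the lip with no contact force.

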